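# Slide the loaded pantry tray home past its spring stop

### The arm

A 6-joint arm with a two-finger parallel gripper is mounted at the origin on a cart in front of the work surface, level with it; the furniture and walls round the work are solid. World frame = base frame: x ahead of the robot, y to its left, z up, the work surface at z = 0. Lengths are in mm, angles in rad, forces in N, time in s.
With the tool pointing down it reaches from about 350 to 925 mm from the base axis. Payload 6.4 kg.
Tool frame: the origin (TCP) lies midway between the tips of the shut fingers; the grasp point (between the pads) lies 19 mm behind it; z points along the fingers, y is the line along which they close (so a half turn about z gives the same grasp; the last joint's range is limited). The gripper opens to 85 mm and grips with 20 to 120 N. Pads are 22 mm wide; open, the fingers measure 114 mm over their backs; the gripper's body (76 mm by 85 mm) begins 54 mm behind the grasp point. The pads swing forward as they close: fully open they stand 13 mm farther back than shut.
Start: joints at [-1.437, 0.245, 1.558, -0, 1.339, -0.174], TCP at [196.931, -619.461, 231.29] pointing down, gripper open.
Joint ranges: [-3.13, 3.13], [-1.02, 2.26], [0.13, 2.54], [-0.95, 4.09], [0.21, 2.88], [-2.74, 2.74]. Speed limits (rad/s): [2.57, 2.57, 3.14, 3.14, 3.14, 3.14].

### API

Orientations are given as a 3x3 rotation matrix whose columns are the frame's x, y, z axes.
In Python, from workcell import * gives the robot as it stands.
- The arm moves only by the shell command python3 -m creep 'ROWS'. ROWS is JSON, a list that holds one entry, the list of rows, each a list of 7 numbers: the turn, a rotation vector about the tool's x, y, z in degrees, then the shift along the tool's x, y, z in cm, then the finger opening in cm, from 0 to 8.54. A call has exactly 5 rows; each row shifts and turns the commanded pose from where the row before left it, along the tool's axes as they then stand; what a row does not reach is not made up. A row lasts 1/10 s, in which the tool goes at most 50 mm and 8.59 degrees, less where a joint would pass 70% of its speed; a pose out of reach is approached as far as the arm can. A call is refused whole if a number of a shift passes 5 or a number of a turn 8.59, either way. A call with a gripper value outside its range is refused whole. The fingers move at their own pace and stop on an object; the grip force is fixed at half the most. Time passes only in rows, so rows that do not move let the fingers close, or fill a call up. It gives the time, the measured TCP pose, the force, the opening and the grip force at its end, in the units of the state.
- get_state(): the state, without advancing time (a new reading comes with each control period).
- camera(name): name is "scene" or "top" or "wrist"; returns a dict with "color" (420x560x3 uint8, red, green, blue), "mtx" (3x3 intrinsics, pixels), "rvec" (rotation vector, rad) and "tvec" (3), from world to camera coordinates, as OpenCV has them. Camera axes: x right, y down, z forward; pixel columns grow to the right and rows downward; lengths in mm; the calibration is good to about 2 mm. The wrist camera is an equidistant fisheye: a pixel r from the principal point sees the ray r / f radians off the axis. A picture is of the moment at which its call begins. There is no depth.
- finish_job(): hands the job in; it is judged then, once.
The state is a dict: "time": time; "joint_pos": joint angles; "joint_vel": joint speeds; "joint_torque": joint torques, N m; "tcp_pos": TCP position; "eef_rot": TCP orientation; "wrist_force": force on the tool from outside, world axes, zero at the start; "moment": the same for the moment, N m; "opening": finger opening in mm; "gripper_force": force on a finger pad.
Only numpy, scipy, OpenCV 4.12 (cv2) and the standard library are available. Lean on these libraries where they do the work, as an engineer would, in place of code of your own. Each camera call takes 0.05 s, during which the arm holds its last target. There are 200 camera calls.

### The job

With the fingertips, press the sprung steel stop bar beside the tray down and, without letting it up, push the tray by its side hood away past the stop until it is fully home against the end block; then let the bar spring up behind it and leave everything. Only press and push: grip and lift nothing, keep the tin and the spice jar standing in the tray, and do not disturb the mug, the timer and the lemon nearby.

Things in the scene. Friction and masses are not known exactly. Their poses are not given: they have to be found in the camera images.
- runner: Fixed wooden board, 300 (x) x 230 (y) x 14 mm, on the worktop; origin at the centre of its underside. Its x axis (within 0.35 rad of straight away from the robot) is the way the tray slides home; y is to the left of that, z up. The tray runs on its left part, the steel stop bar lies along its right part (centre line y = -80 mm); a wooden end block stops the tray at the far end.
- tray (a joint): How far the tray has slid along the runner's +x, in m: starts at 0 to 0.04, is halted by the stop's tooth at about 0.045 unless the stop is pressed at least 9 mm, is clear past the tooth from 0.078, is home at the end block at 0.095. Slides with 2 to 4 N and stays where it is left.
- tray_floor (a point): Centre of the inner floor of the open wooden tray, 26 mm above the worktop; moves with the tray. The tray is 140 mm long (x) and 158 mm wide (y), its walls 5 mm thick and up to 51 mm above the worktop; its right wall is 30 mm left of the stop bar's centre line.
- hood_top (a point): Centre of the top of the aluminium hood, 84 mm above the worktop, fixed to the tray's right side and reaching over the stop bar; 90 mm long, 56 mm wide. Its near end is the upright push plate. Below it, next to the tray, a nose 24 mm long hangs to 64 mm above the worktop, its rear end 46 mm ahead of the push plate's near face; it meets the tooth.
- push_face (a point): Centre of the near face of the hood's push plate, straight above the stop bar's centre line, 75 mm above the worktop. The plate is 56 mm wide and reaches from 66 mm (6 mm above the raised bar) to 84 mm. Push here along the runner's +x. Moves with the tray.
- stop (a joint): How far the sprung stop bar is pressed straight down, in m: 0 = up (it springs back by itself), 0.014 = fully down on its solid end stop. About 4 N starts it and 8 N holds it fully down. If it is let up while the nose is above the tooth, it stays caught under the nose.
- bar_near (a point): Top of the stop bar on its centre line, 5 mm from its near end; 60 mm above the worktop when up, 46 mm fully down. The bar is 200 mm long, 52 mm wide, keeps level, and may be pressed anywhere on its flat bare top between here and the push plate, which is 59 to 99 mm ahead of this point at the start and 154 mm when home; a fingertip can slide along it under pressure.
- tooth_top (a point): Top of the upright steel tooth of the stop bar (8 mm long, 12 mm wide, 12 mm high above the bar), 178 mm ahead of bar_near, at the edge next to the tray. A fingertip that pushes the plate never gets as far as the tooth.
- tin: Low food tin, 75 mm across, 58 mm high, standing loose in the tray on its floor 26 mm above the worktop; origin at the centre of its underside.
- spice_jar: Spice jar with a yellow-brown cap, 42 mm across, 96 mm high, standing loose in the tray to the left of the tin; origin at the centre of its underside.
- mug: Plain cream mug, 78 x 116 x 101 mm, on the worktop to the left; origin at the centre of its underside.
- timer: White round wind-up kitchen timer, 62 mm across, 47 mm high, on the worktop to the right; origin at the centre of its underside.
- lemon: Lemon, 71 x 53 x 51 mm, lying on the worktop to the right; origin at its underside as placed.
There are look-alikes about, which are no part of the job. Leave any green look-alike of the spice_jar alone. What is shaped like the tin but orange is not meant.

How it is judged (in metres and radians):
On the way, in this order (a step that is already met when the one before it is completed fails the run):
1. the stop bar is pressed down while the tray is still in front of the tooth (value of joint stop above 0.009 m and value of joint tray below 0.05 m), for 0.1 s.
2. the tray is past the tooth with the stop bar still held down (value of joint stop above 0.007 m and value of joint tray above 0.083 m), for 0.1 s.
At the end, for the whole second after the job is handed in: The tray stands within 9 mm of the end block, past the tooth; the stop bar is up again behind it (within 3 mm); the tin and the spice jar stand upright (within 0.15 rad) and still on the tray's floor (value of joint tray above 0.086 m and value of joint stop below 0.003 m and angle between each of tin, spice_jar's own z axis and vertical below 0.15 rad and linear speed of each of tin, spice_jar below 0.02 m/s and height (world z) of tin between 0.02 and 0.035 m and height (world z) of spice_jar between 0.02 and 0.035 m); the robot touches nothing.
It fails at once if the stop bar is let up while the tray's nose is still above the tooth, so that it is caught there (value of joint tray between 0.051 and 0.074 m and value of joint stop below 0.0087 m).
It fails at once if the tin or the spice jar is lifted off the tray's floor (more than 12 mm) (height (world z) of any of tin, spice_jar above 0.038 m).
It fails at once if the tin or the spice jar is tipped over (angle between any of tin, spice_jar's own z axis and vertical above 0.5 rad).
It fails at once if the tin or the spice jar is gripped or pushed by the robot (contact force between any of tin, spice_jar and the fingers above 3 N or contact force between any of tin, spice_jar and the arm above 3 N).
It fails at once if the mug, the timer or the lemon is moved by more than 25 mm (distance of any of mug, timer, lemon from where it was at the start of the episode above 0.025 m).
It also fails if it takes over 42 s, if anything falls off the work surface, if the arm or the gripper's body presses on something with over 40 N, if the wrist force passes 120 N, or if a joint passes its speed limit or range.

## Working session

There is one attempt and no reset: what is moved stays moved. The work goes in short steps, Python scripts to look and compute and a shell command to move; the robot and the scene stay as the last step left them, time stands still between calls to the robot, and variables do not carry over. Pictures are saved under pics/ and viewed, at most 10 in all, crops included, and the job is handed in when it is done.

```bash
mkdir -p pics; cat > h.py <<'E'
from workcell import *
import numpy as np, cv2
def cap(n,f):
    c=camera(n); cv2.imwrite('pics/'+f,c['color'][:,:,::-1]); np.savez('pics/'+f[:-4],**{k:np.array(c[k]) for k in('mtx','rvec','tvec')}); return c
def ray(f,u,v,z):
    c=np.load('pics/'+f+'.npz'); R=cv2.Rodrigues(c['rvec'])[0]; t=c['tvec'].reshape(3)
    d=R.T@np.linalg.inv(c['mtx'])@np.array([u,v,1.]); o=-R.T@t
    return o+d*(z-o[2])/d[2]
def proj(f,p):
    c=np.load('pics/'+f+'.npz'); return cv2.projectPoints(np.array(p,float).reshape(-1,1,3),c['rvec'],c['tvec'],c['mtx'],None)[0].reshape(-1,2)
E
python3 - <<'E'
from h import *
cap('top','top1.png'); cap('scene','sc1.png')
print(get_state())
E
```

```text
{'time': 0.1, 'joint_pos': array([-1.43709901e+00,  2.45752247e-01,  1.55887409e+00,  3.27234051e-06,
        1.33873400e+00, -1.74114399e-01]), 'joint_vel': array([-0.00084488, -0.00265636, -0.00182701,  0.00049878, -0.00044647,
       -0.00031911]), 'joint_torque': array([ 7.46709787e-06, -4.30671465e+01, -3.27128792e+01, -1.04647447e-04,
        2.83041460e-03, -8.19031925e-06]), 'tcp_pos': array([ 196.86274514, -618.94590327,  230.29509197]), 'eef_rot': array([[ 9.52999109e-01,  3.02973009e-01, -2.32474688e-04],
       [ 3.02972941e-01, -9.52997548e-01,  1.75233139e-03],
       [ 3.09361307e-04, -1.74040379e-03, -9.99998438e-01]]), 'wrist_force': array([ 0.64249657, -0.4632641 , -0.61499432]), 'moment': array([-0.01276456, -0.02801716,  0.01553742]), 'gripper_force': 0.0, 'opening': 85.43759866534015}
```

View pics/top1.png

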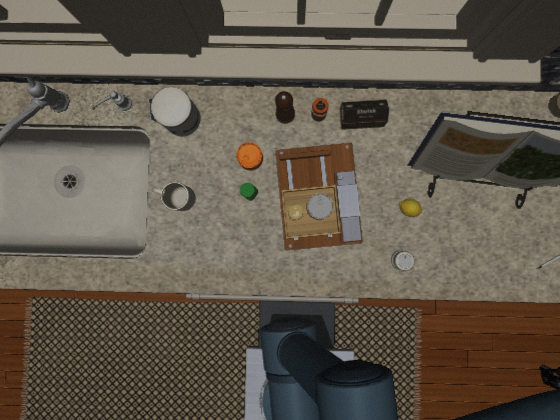

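View pics/sc1.png

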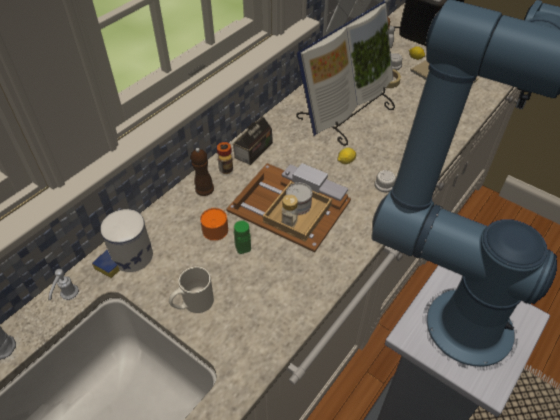

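The top view shows the runner with corners near (277,148), (353,143), (362,243) and (286,249). The hood is around (348,195), with the bare bar below it around (351,229). I'll enlarge that area.

```bash
python3 - <<'E'
from h import *
im=cv2.imread('pics/top1.png')[135:260,265:375]
cv2.imwrite('pics/crop1.png',cv2.resize(im,None,fx=4.8,fy=4.8,interpolation=cv2.INTER_CUBIC))
for u,v in[(277,148),(353,143),(362,243),(286,249)]: print(ray('top1',u,v,14).round(1))
E
```

```text
[744.4  84.1  14. ]
[ 763.7 -141.5   14. ]
[ 467.8 -172.6   14. ]
[444.9  50.5  14. ]
```

View pics/crop1.png

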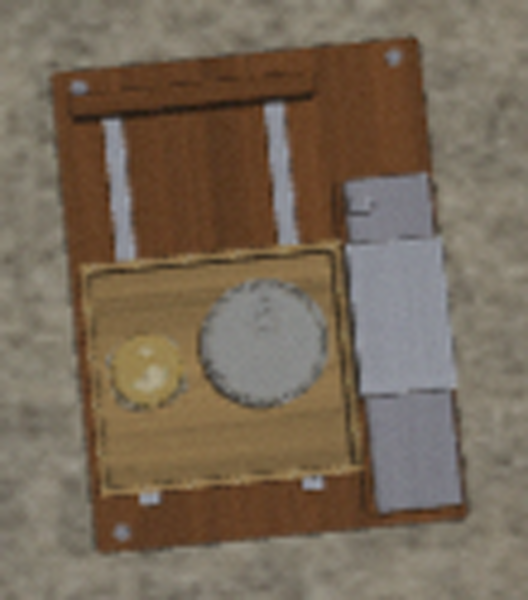

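```bash
cat >> h.py <<'E'
from scipy.optimize import least_squares
def fit():
    px=np.array([(52,72),(416,38),(467,518),(98,552),(380,513),(463,502),(427,173),(343,180),(346,242),(440,236),(457,388),(362,393)])/4.8+[265,135]-.4
    def mod(q):
        x,y,a,bn,s=q
        L=[(150,115,14),(150,-115,14),(-150,-115,14),(-150,115,14),(bn-5,-54,60),(bn-5,-106,60),(bn+195,-106,60),(bn+195,-54,60),(bn+s+90,-52,84),(bn+s+90,-108,84),(bn+s,-108,84),(bn+s,-52,84)]
        c,n=np.cos(a),np.sin(a)
        return np.array([(x+c*u-n*v,y+n*u+c*v,z) for u,v,z in L])
    return least_squares(lambda q:(proj('top1',mod(q))-px).ravel(),[605,-45,.1,-130,80]),mod
E
python3 - <<'E'
from h import *
r,m=fit(); print(r.x.round(3)); print(r.fun.reshape(-1,2).round(2))
x,y,a,bn,s=r.x; c,n=np.cos(a),np.sin(a)
P=lambda u,v,z:np.array([x+c*u-n*v,y+n*u+c*v,z])
print('near',P(bn,-80,60),'face',P(bn+s,-80,75),'tray',(99-s), 'home face',P(bn+154,-80,75))
for nme,u,v,z in[('tin',265,341,84),('jar',147,370,122)]:print(nme,ray('top1',265+u/4.8,135+v/4.8,z))
print('timer',ray('top1',403,261,40),'lemon',ray('top1',411,208,25))
E
```

```text
[ 6.04128e+02 -4.09070e+01  1.19000e-01 -1.35004e+02  6.46410e+01]
[[-0.82  0.02]
 [ 0.3  -0.55]
 [ 0.21  0.11]
 [-0.73  0.5 ]
 [-1.    0.09]
 [-0.05  0.63]
 [ 0.16 -0.46]
 [-0.43 -0.14]
 [ 0.48  0.13]
 [ 0.78 -0.56]
 [ 0.58 -0.35]
 [ 0.42  0.54]]
near [ 479.59781483 -136.39735535   60.        ] face [ 543.77999306 -128.70875324   75.        ] tray 34.358940256531795 home face [ 632.50458162 -118.08013207   75.        ]
tin [569.9867298  -43.75556442  84.        ]
jar [549.89622192  25.01054053 122.        ]
timer [ 419.47142445 -286.9849712    40.        ] lemon [ 573.3872354  -312.16142405   25.        ]
```

The fit is good to about 1 px, which puts the tray at about 5.6 mm and the runner yaw at 0.119 rad. My target is tool yaw 0.119 with the fingers shut, above the bar 35 mm ahead of bar_near. I start at z 230.

```bash
python3 -m creep '[[[0,0,5.4,0,0,0,0],[0,0,5.4,0,0,0,0],[0,0,0,3.1,-3.7,0,0],[0,0,0,3.1,-3.7,0,0],[0,0,0,3.1,-3.7,0,0]]]' && python3 -m creep '[[[0,0,0,3.1,-3.7,0,0],[0,0,0,3.1,-3.7,0,0],[0,0,0,3.1,-3.7,0,0],[0,0,0,3.1,-3.7,0,0],[0,0,0,3.1,-3.7,0,0]]]' && python3 -m creep '[[[0,0,0,3.1,-3.7,0,0],[0,0,0,3.1,-3.7,0,0],[0,0,0,3.1,-3.7,0,0],[0,0,0,3.1,-3.7,0,0],[0,0,0,0,0,0,0]]]'
cat >> h.py <<'E'
def tgt(w):
    s=get_state(); R=np.array(s['eef_rot']); return (R.T@(np.array(w)-s['tcp_pos'])/10).round(2), s['tcp_pos'].round(1), R.round(3).tolist(), s['wrist_force'].round(1), s['opening'], s['time']
E
python3 -c "
from h import *
print(tgt([514.3,-132.2,120]))"
```

```text
time: 0.6
tcp_pos: [276.4, -496.5, 230.5]
eef_rot: [[0.993, 0.118, -0.0], [0.118, -0.993, 0.001], [-0.0, -0.001, -1.0]]
wrist_force: [1.0, 0.0, -0.4]
opening: 11.9
gripper_force: 0.0
time: 1.1
tcp_pos: [408.5, -294.1, 231.0]
eef_rot: [[0.993, 0.119, -0.0], [0.119, -0.993, 0.0], [-0.0, -0.0, -1.0]]
wrist_force: [-0.2, -1.1, -0.1]
opening: -0.3
gripper_force: 0.0
time: 1.6
tcp_pos: [515.0, -129.8, 230.9]
eef_rot: [[0.992, 0.126, -0.0], [0.126, -0.992, 0.001], [0.0, -0.001, -1.0]]
wrist_force: [-0.7, -0.5, -0.4]
opening: -0.1
gripper_force: 0.0
(array([-0.1 ,  0.24, 11.09]), array([ 515. , -129.8,  230.9]), [[0.992, 0.126, -0.0], [0.126, -0.992, 0.001], [0.0, -0.001, -1.0]], array([-0.7, -0.5, -0.4]), -0.0727150028813546, 1.6)
```

```bash
python3 -m creep '[[[0,0,0,0,0,4,0],[0,0,0,0,0,4,0],[0,0,0,0,0,4,0],[0,0,0,0,0,2.6,0],[0,0,0,0,0,0,0]]]' 
python3 - <<'E'
from h import *
print(tgt([514.3,-132.2,70]))
cap('wrist','w1.png');cap('scene','sc2.png')
w=cv2.imread('pics/w1.png'); s=cv2.imread('pics/sc2.png')[150:270,210:370]
o=np.zeros((420,800,3),np.uint8); o[:300,:400]=cv2.resize(w,(400,300)); o[:300,400:]=cv2.resize(s,(400,300),interpolation=cv2.INTER_CUBIC)
cv2.imwrite('pics/v2.png',o[:300])
E
```

```text
time: 2.1
tcp_pos: [509.8, -133.2, 80.8]
eef_rot: [[0.993, 0.118, -0.009], [0.118, -0.993, 0.004], [-0.008, -0.005, -1.0]]
wrist_force: [-0.5, 0.2, -1.4]
opening: -0.3
gripper_force: 0.0
(array([ 0.47, -0.04,  1.08]), array([ 509.8, -133.2,   80.8]), [[0.993, 0.118, -0.009], [0.118, -0.993, 0.004], [-0.008, -0.005, -1.0]], array([-0.5,  0.2, -1.4]), -0.26697426647867767, 2.1)
```

View pics/v2.png

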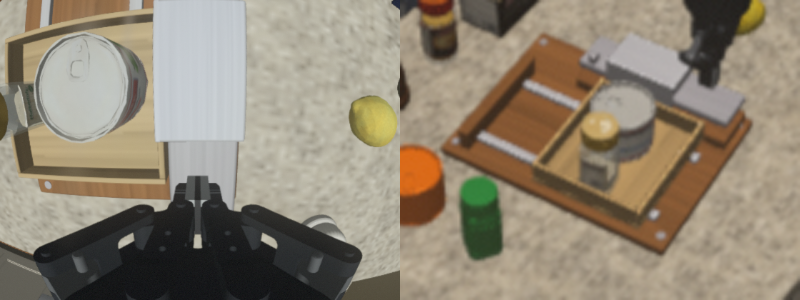

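The wrist view shows the shut tips (198,190) centred over the bare bar (170–238), behind the hood's near edge (row 140). Now I press down.

```bash
python3 -m creep '[[[0,0,0,0,0,0.8,0],[0,0,0,0,0,0.8,0],[0,0,0,0,0,0.4,0],[0,0,0,0,0,0.4,0],[0,0,0,0,0,0.3,0]]]' ; python3 -m creep '[[[0,0,0,0,0,0.3,0],[0,0,0,0,0,0.3,0],[0,0,0,0,0,0.2,0],[0,0,0,0,0,0,0],[0,0,0,0,0,0,0]]]' 
```

```text
time: 2.7
tcp_pos: [513.5, -134.4, 58.4]
eef_rot: [[0.993, 0.119, -0.0], [0.119, -0.993, -0.0], [-0.0, 0.0, -1.0]]
wrist_force: [-2.7, 0.8, 5.2]
opening: 0.3
gripper_force: 2.4
time: 3.2
tcp_pos: [513.5, -134.4, 50.8]
eef_rot: [[0.993, 0.119, -0.0], [0.119, -0.993, -0.0], [-0.0, -0.0, -1.0]]
wrist_force: [-2.6, 0.6, 6.1]
opening: 0.2
gripper_force: 3.0
```

```bash
python3 -m creep '[[[0,0,0,0,0,0.3,0],[0,0,0,0,0,0.2,0],[0,0,0,0,0,0.1,0],[0,0,0,0,0,0,0],[0,0,0,0,0,0,0]]]' 
```

```text
time: 3.7
tcp_pos: [513.6, -134.4, 45.8]
eef_rot: [[0.993, 0.119, -0.001], [0.119, -0.993, 0.0], [-0.001, -0.0, -1.0]]
wrist_force: [-5.8, 2.4, 14.5]
opening: 0.0
gripper_force: 6.6
```

The bar is fully down at z 45.8 with 14.5 N. Now I slide forward slowly.

```bash
python3 -m creep '[[[0,0,0,0.3,0,0.05,0],[0,0,0,0.4,0,0,0],[0,0,0,0.4,0,0,0],[0,0,0,0.4,0,0,0],[0,0,0,0.4,0,0,0]]]' ; python3 -m creep '[[[0,0,0,0.4,0,0,0],[0,0,0,0.4,0,0,0],[0,0,0,0.4,0,0,0],[0,0,0,0.4,0,0,0],[0,0,0,0.4,0,0,0]]]' 
```

```text
time: 4.2
tcp_pos: [531.1, -133.1, 45.8]
eef_rot: [[0.993, 0.12, -0.006], [0.12, -0.993, -0.001], [-0.006, 0.001, -1.0]]
wrist_force: [-14.4, -0.9, 21.5]
opening: -0.4
gripper_force: 10.7
time: 4.7
tcp_pos: [550.2, -130.7, 45.8]
eef_rot: [[0.993, 0.121, -0.007], [0.121, -0.993, -0.001], [-0.008, 0.0, -1.0]]
wrist_force: [-18.7, -2.7, 23.1]
opening: -0.1
gripper_force: 13.2
```

```bash
python3 -m creep '[[[0,0,0,0.5,0,0,0],[0,0,0,0.5,0,0,0],[0,0,0,0.5,0,0,0],[0,0,0,0.5,0,0,0],[0,0,0,0.5,0,0,0]]]' ; python3 -m creep '[[[0,0,0,0.5,0,0,0],[0,0,0,0.5,0,0,0],[0,0,0,0.5,0,0,0],[0,0,0,0.3,0,0,0],[0,0,0,0.2,0,0,0]]]' ; python3 -c "
from h import *
cap('top','top2.png')
im=cv2.imread('pics/top2.png')[135:260,265:375]
cv2.imwrite('pics/crop2.png',cv2.resize(im,None,fx=4.8,fy=4.8,interpolation=cv2.INTER_CUBIC))"
```

```text
time: 5.2
tcp_pos: [575.0, -127.8, 45.9]
eef_rot: [[0.993, 0.12, -0.008], [0.12, -0.993, -0.001], [-0.008, 0.0, -1.0]]
wrist_force: [-17.2, -2.4, 22.7]
opening: -0.2
gripper_force: 12.9
time: 5.7
tcp_pos: [595.5, -125.3, 45.9]
eef_rot: [[0.993, 0.12, -0.006], [0.12, -0.993, -0.001], [-0.006, 0.001, -1.0]]
wrist_force: [-14.8, -1.4, 20.2]
opening: 0.1
gripper_force: 10.7
```

View pics/crop2.png

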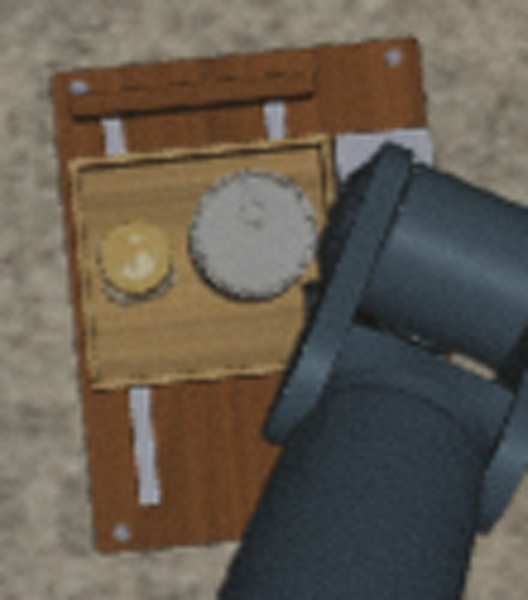

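The picture shows the tray's near edge moved up from row 493 to 388, about 65 mm, with the tin and jar upright. About 25 mm remains.

```bash
python3 -m creep '[[[0,0,0,0.4,0,0,0],[0,0,0,0.4,0,0,0],[0,0,0,0.4,0,0,0],[0,0,0,0.4,0,0,0],[0,0,0,0.2,0,0,0]]]' ; python3 -m creep '[[[0,0,0,0.2,0,0,0],[0,0,0,0.2,0,0,0],[0,0,0,0.1,0,0,0],[0,0,0,0,0,0,0],[0,0,0,0,0,0,0]]]'
```

```text
time: 6.25
tcp_pos: [613.6, -123.2, 45.8]
eef_rot: [[0.993, 0.12, -0.005], [0.12, -0.993, -0.001], [-0.005, 0.001, -1.0]]
wrist_force: [-14.0, -1.8, 18.0]
opening: -0.2
gripper_force: 9.5
time: 6.75
tcp_pos: [618.7, -122.6, 45.8]
eef_rot: [[0.993, 0.12, -0.004], [0.12, -0.993, -0.001], [-0.004, 0.001, -1.0]]
wrist_force: [-12.2, -1.8, 17.9]
opening: -0.0
gripper_force: 8.4
```

```bash
python3 -m creep '[[[0,0,0,0.1,0,0,0],[0,0,0,0.1,0,0,0],[0,0,0,0.1,0,0,0],[0,0,0,0,0,0,0],[0,0,0,0,0,0,0]]]'; python3 -m creep '[[[0,0,0,0.1,0,0,0],[0,0,0,0.1,0,0,0],[0,0,0,0.1,0,0,0],[0,0,0,0,0,0,0],[0,0,0,0,0,0,0]]]'
```

```text
time: 7.25
tcp_pos: [620.7, -122.3, 45.8]
eef_rot: [[0.993, 0.12, -0.007], [0.12, -0.993, -0.001], [-0.007, 0.0, -1.0]]
wrist_force: [-17.2, -2.7, 20.1]
opening: -0.3
gripper_force: 13.0
time: 7.75
tcp_pos: [620.6, -122.3, 45.8]
eef_rot: [[0.993, 0.12, -0.015], [0.12, -0.993, -0.001], [-0.015, -0.001, -1.0]]
wrist_force: [-31.8, -3.1, 28.9]
opening: 0.1
gripper_force: 22.1
```

It has stalled at home and the force is rising. I'll back off the plate, then rise.

```bash
python3 -m creep '[[[0,0,0,-0.4,0,0,0],[0,0,0,-0.4,0,0,0],[0,0,0,-0.4,0,0,0],[0,0,0,-0.4,0,0,0],[0,0,0,0,0,0,0]]]'; python3 -m creep '[[[0,0,0,0,0,-0.4,0],[0,0,0,0,0,-0.4,0],[0,0,0,0,0,-0.4,0],[0,0,0,0,0,-0.4,0],[0,0,0,0,0,-0.6,0]]]';python3 -m creep '[[[0,0,0,0,0,-1.5,0],[0,0,0,0,0,-3,0],[0,0,0,0,0,-4,0],[0,0,0,0,0,-4,0],[0,0,0,-3,0,-2,0]]]'
python3 -m creep '[[[0,0,0,-3,4,0,0],[0,0,0,-3,4,0,0],[0,0,0,-3,4,0,0],[0,0,0,-3,4,0,0],[0,0,0,0,0,0,0]]]';python3 -c "
from h import *
cap('top','top3.png');cap('scene','sc3.png')
o=np.zeros((500,800,3),np.uint8)
o[:,:400]=cv2.resize(cv2.imread('pics/top3.png')[135:285,265:385],(400,500),interpolation=cv2.INTER_CUBIC);o[:300,400:]=cv2.resize(cv2.imread('pics/sc3.png')[150:270,210:370],(400,300),interpolation=cv2.INTER_CUBIC)
cv2.imwrite('pics/v3.png',o)"
```

```text
time: 8.25
tcp_pos: [613.2, -123.8, 46.9]
eef_rot: [[0.993, 0.119, 0.009], [0.119, -0.993, -0.002], [0.009, 0.004, -1.0]]
wrist_force: [3.5, 0.1, 7.7]
opening: 0.7
gripper_force: 3.8
time: 8.75
tcp_pos: [608.5, -122.3, 64.9]
eef_rot: [[0.993, 0.119, -0.003], [0.119, -0.993, 0.001], [-0.003, -0.001, -1.0]]
wrist_force: [0.1, -0.4, 0.1]
opening: -0.1
gripper_force: 0.0
time: 9.25
tcp_pos: [582.4, -126.9, 215.8]
eef_rot: [[0.993, 0.12, 0.006], [0.12, -0.993, -0.003], [0.006, 0.003, -1.0]]
wrist_force: [-0.6, -0.1, 1.0]
opening: -0.2
gripper_force: 0.0
time: 9.75
tcp_pos: [476.8, -303.6, 211.2]
eef_rot: [[0.994, 0.112, -0.001], [0.112, -0.994, -0.001], [-0.001, 0.001, -1.0]]
wrist_force: [1.1, 0.1, 0.1]
opening: -0.3
gripper_force: 0.0
```

View pics/v3.png

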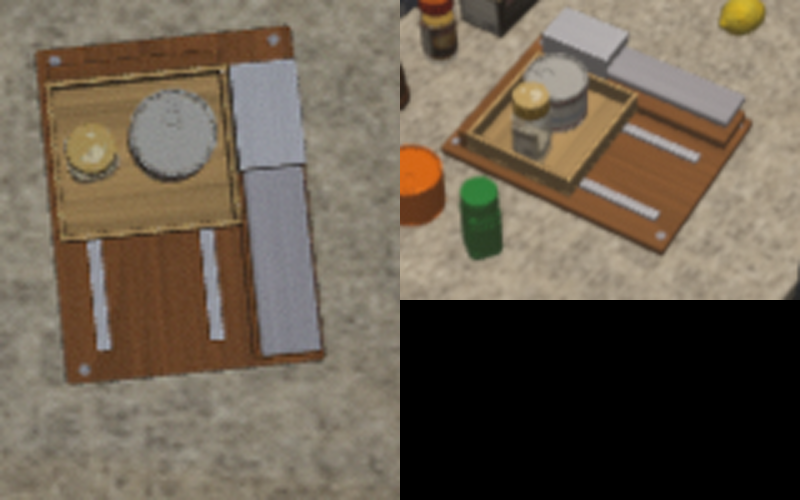

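The tray is home against the end block (rows 65–75 in the left panel), the bar is up, and the tin and jar are standing. The robot is clear.

```bash
python3 -m creep '[[[0,0,0,0,0,0,0],[0,0,0,0,0,0,0],[0,0,0,0,0,0,0],[0,0,0,0,0,0,0],[0,0,0,0,0,0,0]]]'; python3 -c "
from workcell import *
print(finish_job())"
```

```text
time: 10.35
tcp_pos: [480.2, -299.0, 210.8]
eef_rot: [[0.993, 0.12, -0.0], [0.12, -0.993, 0.0], [-0.0, -0.0, -1.0]]
wrist_force: [0.3, 0.1, -0.3]
opening: -0.3
gripper_force: 0.0
the job is handed in; nothing more can be done
None
```

I handed the job in at 10.35 s: the tray is home against the end block, the stop bar is up behind it, the tin and spice jar are upright, and the arm is clear; the hand-in returned no verdict.

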